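# Knock up a pile of glazed tiles and pack it into its snug case

### The arm

A 6-joint arm with a two-finger parallel gripper is mounted at the origin on the work surface. World frame = base frame: x ahead of the robot, y to its left, z up, the work surface at z = 0. Lengths are in mm, angles in rad, forces in N, time in s.
With the tool pointing down it reaches from about 350 to 775 mm from the base axis. Payload 7.3 kg.
Tool frame: the origin (TCP) lies midway between the tips of the shut fingers; the grasp point (between the pads) lies 19 mm behind it; z points along the fingers, y is the line along which they close (so a half turn about z gives the same grasp; the last joint's range is limited). The gripper opens to 92 mm and grips with 3 to 60 N. Pads are 19 mm wide; open, the fingers measure 130 mm over their backs; the gripper's body (75 mm by 190 mm) begins 47 mm behind the grasp point.
Start: joints at [1.136, 0.342, 1.524, -0, 1.275, -0.146], TCP at [149.506, 503.282, 226.741] pointing down, gripper open.
Joint ranges: [-2.53, 2.53], [-0.77, 2.02], [0.04, 2.7], [-1, 4.14], [0.28, 2.66], [-3.11, 3.11]. Speed limits (rad/s): [2.57, 2.57, 3.14, 3.14, 3.14, 3.14].

### API

Orientations are given as a unit quaternion [x, y, z, w].
In Python, from bench import manip, eyes gives the robot as it stands.
- The arm moves only by the tool apply_moves, never from a script. Its argument "series" is a list of rows, each a list of 7 numbers: the shift along the tool's x, y, z in m, then the turn, a rotation vector about the tool's x, y, z in degrees, then the finger opening in m, from 0 to 0.0918. A call has 1 to 12 rows; each row is the pose to reach, as a shift and turn from the pose commanded when the call began, along the tool's axes at that moment; what a row does not reach only later rows make up. A row lasts 1/8 s, in which the tool goes at most 62.5 mm and 10.7 degrees, less where a joint would pass 70% of its speed; a pose out of reach is approached as far as the arm can. A call with a gripper value outside its range is refused whole. The fingers move at their own pace and stop on an object; "squeeze" is the grip in N (left out, the last holds). Time passes only in rows, so rows that repeat a pose let the fingers close. It gives the time, the measured TCP pose, the force, the opening and the grip force at its end, in the units of the state.
- manip.read_state(): the state, without advancing time (a new reading comes with each control period).
- eyes.camera(name): name is "side" or "top" or "wrist"; returns a dict with "img" (400x640x3 uint8, red, green, blue), "fx", "fy", "cx", "cy" (pixels), "R" (3x3) and "t" (3): a world point X has camera coordinates R X + t. Camera axes: x right, y down, z forward; pixel columns grow to the right and rows downward; lengths in mm; the calibration is good to about 2 mm. A picture is of the moment at which its call begins. There is no depth.
- manip.finish_job(): hands the job in; it is judged then, once.
The state is a dict: "t": time; "joint_positions": joint angles; "joint_vel": joint speeds; "effort": joint torques, N m; "tcp_pos": TCP position; "tcp_rot": TCP orientation; "force": force on the tool from outside, world axes, zero at the start; "torque": the same for the moment, N m; "finger_gap": finger opening in mm; "gripper_force": force on a finger pad.
Only numpy, scipy, OpenCV 4.12 (cv2) and the standard library are available. Lean on these libraries where they do the work, as an engineer would, in place of code of your own. Each camera call takes 0.05 s, during which the arm holds its last target. There are 200 camera calls.

### The job

Push the untidy pile of four glazed tiles up against the stop of the sorting board until all four lie squared against it. Then take the whole pile in one grip and put it in the wooden tile case: clearly tilted as it goes in, low end first down along the case's front wall (the one opposite the lid's hinge), then laid level and let go only once it rests on the case floor, all four tiles flat and in the order they had. Last, push the lid fully shut; disturb nothing else on the bench.

Things in the scene. Friction and masses are not known exactly. Their poses are not given: they have to be found in the camera images.
- board: Sorting board, light plywood, 220 mm (its x) by 180 mm (y), 12 mm thick, fixed to the bench. Along its far (+x) edge stands a straight dark wooden stop faced with smooth slippery metal, 18 mm wide, 180 mm long, 42 mm above the board; its face looking to -x lies at x = +92 mm. Origin: centre of the underside, on the bench; x points to the stop, z up. The tiles lie on the board's top, z = 12 mm.
- case: Brown plywood tile case, fixed to the bench; origin: centre of its underside, z up. Outside 103 (x) by 75 (y) by 48 mm high; inside 87 by 59, 42 deep, grey floor at z = 6 mm. Front wall (-x, brass plate) and back wall (+x, hinges) whole, 8 mm thick; both y sides are cut away for |x| < 22 mm, from rim down to the bench, so that fingers holding the pile by its long sides pass through and open there.
- lid (a joint): Lid of the case: angle in rad, 0 shut (flat on the rim), 1.57 upright, at most 2.0 (leaning back away from the case). It starts open, leaning back at 1.7 to 2.0. The hinge is stiff: the lid stays where it is left and takes about 1 N at its free edge to turn, so it must be pushed all the way down.
- lid_hinge (a point): Point on the hinge line, mid-width: x = +51.5 mm, z = 48 mm of the case (top outer edge of the back wall). The lid is a flat board 117 mm long from this line to its free edge, 75 mm wide, 6 mm thick, on top of the line's level when shut (its top then 54 mm above the bench); shut, its free edge overhangs the front wall by 14 mm.
- lid_edge (a point): Middle of the lid's free edge, 117 mm from the hinge line, half-way through the 6 mm thickness. Axes of the lid: shut, they are those of the case.
- tile1_c (a point): Centre of the lowest tile (dark blue glaze). The four tiles are alike: terracotta, 84 mm (x) by 56 mm (y) by 10 mm thick (z), 60 to 130 g each, loose on one another. The pile is 40 mm high and starts untidy: each tile shifted by up to 8 mm and turned up to 0.05 rad on the one below, the lowest lengthwise along the board's x within 0.05 rad, 6 to 10 cm short of its place at the stop.
- tile2_c (a point): Centre of the second tile from below (white glaze); size and axes as tile1_c.
- tile3_c (a point): Centre of the third tile from below (grey-green glaze); size and axes as tile1_c.
- tile4_c (a point): Centre of the top tile (amber glaze); size and axes as tile1_c.
- tile1_end_a (a point): Middle of the lower edge at the -x end of the lowest tile, 42 mm from its centre and on its underside.
- tile1_end_b (a point): Middle of the lower edge at the +x end of the lowest tile, 42 mm from its centre and on its underside.
- tile1: The lowest tile itself; origin at the centre of its underside.
- tile2: The second tile itself; origin at the centre of its underside.
- tile3: The third tile itself; origin at the centre of its underside.
- tile4: The top tile itself; origin at the centre of its underside.
- post: Bystander: cream square kiln post, 38 x 38 mm, 75 mm tall, standing; origin under its centre.
- jar: Bystander: blue glaze jar with a white cap, 64 mm across, 85 mm tall; origin under its centre.
- bowl: Bystander: terracotta bowl, 96 mm across, 45 mm tall; origin under its centre.
- brush: Bystander: glaze brush lying flat, some 20 cm long; origin under its middle.
- bird: Bystander: white ceramic bird, about 60 mm across, 70 mm tall; origin under its centre.
- stilt: Bystander: small three-armed cream kiln stilt, about 60 mm across, 20 mm tall; origin under its centre.
- mug: Bystander: blue mug, 80 mm across, 90 mm tall; origin under its centre.
Things that resemble listed ones, but are neither listed nor needed, are in the scene too. Leave any red look-alike of the tile4 alone.

How it is judged:
By the outcome, as a careful person would: the job done as asked, in the order asked, and still so for the second after the job is handed in, with the robot touching nothing.
It also fails if it takes over 72 s, if anything falls off the work surface, if the arm or the gripper's body presses on something with over 40 N, if the wrist force passes 120 N, or if a joint passes its speed limit or range.

## Working session

There is one attempt and no reset: what is moved stays moved. The work goes in short steps, Python scripts to look and compute and a tool call to move; the robot and the scene stay as the last step left them, time stands still between calls to the robot, and variables do not carry over. Pictures are saved under pics/ and viewed, at most 10 in all, crops included, and the job is handed in when it is done.

Besides the shell and the picture viewer there is one more tool, called by a JSON object that holds its "fn" and its "kwargs". apply_moves: Moves the arm, as the interface text tells. Its arguments: {"type":"object","properties":{"series":{"type":"array","items":{"type":"array","items":{"type":"number"}}},"squeeze":{"type":"number"}},"required":["series"]}

```bash
mkdir -p pics; ls; python3 - <<'E'
from bench import manip, eyes
import cv2, json
for n in ("top","side"):
    c=eyes.camera(n); cv2.imwrite(f"pics/{n}0.png",c["img"][:,:,::-1])
    print(n,c["fx"],c["cx"],c["cy"],c["R"],c["t"])
s=manip.read_state(); print(s)
E
```

```text
pics
top 480.293929444006 325.5897239584834 204.07781852483689 [[-0.02314124 -0.99951037 -0.0210596 ]
 [-0.9915923   0.02563038 -0.12683768]
 [ 0.12731534  0.01794735 -0.9916999 ]] [  52.93425966  563.17623417 1373.45406042]
side 389.9328471401273 322.5169843332523 199.45751754676104 [[-0.86203527 -0.50638711  0.02161672]
 [-0.2697125   0.4221937  -0.86545228]
 [ 0.42912743 -0.75188069 -0.5005248 ]] [482.3725357  177.24425826 871.46298077]
{'t': 0.1, 'joint_positions': array([ 1.13599167e+00,  3.42679414e-01,  1.52487390e+00,  1.64394616e-05,
        1.27537510e+00, -1.46001058e-01]), 'joint_vel': array([ 2.61620038e-04,  8.48007869e-04, -1.68271830e-03, -1.82638692e-03,
       -4.08473265e-05, -6.13858866e-04]), 'effort': array([ 1.79590756e-03, -4.32008278e+01, -2.44695354e+01,  7.19860476e-02,
        5.25714154e-02, -7.19279979e-05]), 'tcp_pos': array([149.35570824, 502.96009352, 226.11737262]), 'tcp_rot': array([ 1.43902824e-01,  9.89591598e-01, -6.37664112e-04, -1.98772552e-04]), 'force': array([ 0.62521899, -1.355517  , -0.20321769]), 'torque': array([ 0.00649005, -0.03229651,  0.00524553]), 'gripper_force': 0.0, 'finger_gap': 91.75334342273825}
```

View pics/top0.png

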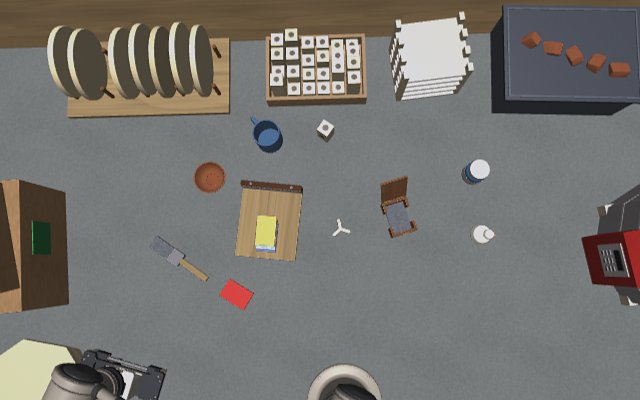

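View pics/side0.png

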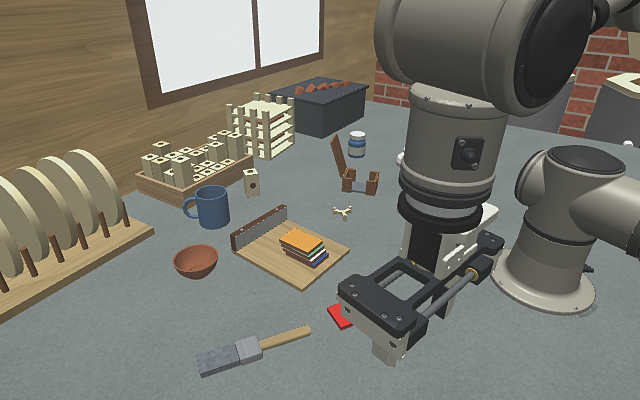

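The top view shows the board around (269,221) with its stop at row ~187. The pile, amber on top, is near (266,233). The case is near (398,216) with its lid leaning to the far side, and the red decoy is at (237,294). I'll take coarse positions from these, then hover for a close look.

```bash
cat > h.py <<'E'
import numpy as np, cv2
from scipy.spatial.transform import Rotation as R
from bench import manip, eyes
np.set_printoptions(precision=2, suppress=True)
def ray(c,u,v):
    d=np.array([(u-c["cx"])/c["fx"],(v-c["cy"])/c["fy"],1.0]); Rm=np.array(c["R"]); t=np.array(c["t"])
    return -Rm.T@t, Rm.T@d
def onz(c,u,v,z):
    o,d=ray(c,u,v); return o+d*(z-o[2])/d[2]
def proj(c,X):
    p=np.array(c["R"])@np.array(X,float)+np.array(c["t"]); return np.array([c["fx"]*p[0]/p[2]+c["cx"],c["fy"]*p[1]/p[2]+c["cy"]])
def rot(yaw,tilt=0):
    """tool pointing down, tool y along yawed world y; tilt>0 lifts the +x end of what is held"""
    return R.from_euler('z',yaw)*R.from_euler('y',-tilt)*R.from_quat([0,1,0,0])
def delta(pos,rt):
    """shift (mm) and turn (deg) in tool axes from the measured pose to the wanted one"""
    s=manip.read_state(); T=R.from_quat(s["tcp_rot"])
    sh=T.inv().apply(np.array(pos,float)-s["tcp_pos"]); rv=np.degrees((T.inv()*rt).as_rotvec())
    print("shift mm",sh,"turn deg",rv)
E
python3 - <<'E'
from h import *
c=eyes.camera("top")
for n,p,z in [("bFL",(236,256),12),("bFR",(295,261),12),("stopL",(243,182),54),("stopR",(302,187),54),("pile",(266,233),52),("case",(398,215),48),("red",(237,294),10),("stilt",(341,229),10)]:
    print(n,onz(c,*p,z))
print(rot(0).as_matrix())
E
```

```text
bFL [419.52 308.09  12.  ]
bFR [400.75 133.59  12.  ]
stopL [633.41 278.97  54.  ]
stopR [614.  106.4  54. ]
pile [482.56 212.88  52.  ]
case [ 525.55 -169.84   48.  ]
red [308.66 305.49  10.  ]
stilt [491.93  -4.42  10.  ]
[[-1.  0.  0.]
 [ 0.  1.  0.]
 [ 0.  0. -1.]]
```

```bash
python3 - <<'E'
from h import *
delta([500,210,330],rot(-0.11))
c=eyes.camera("wrist"); s=manip.read_state()
C=-np.array(c["R"]).T@c["t"]; T=R.from_quat(s["tcp_rot"])
print("cam in tool",T.inv().apply(C-s["tcp_pos"]),"axis in tool",T.inv().apply(np.array(c["R"])[2]),c["fx"])
E
```

```text
shift mm [-419.53 -181.13 -103.63] turn deg [ -0.06  -0.01 -10.24]
cam in tool [  68.73   -0.93 -156.96] axis in tool [-0.25 -0.    0.97] 299.04423917879956
```

{"fn": "apply_moves", "kwargs": {"series": [[-0.05,-0.02,-0.01,0,0,-2,0.09],[-0.1,-0.04,-0.01,0,0,-4,0.09],[-0.4,-0.18,0.07,0,0,-10.2,0.09],[-0.4,-0.18,0.07,0,0,-10.2,0.09],[-0.4,-0.18,0.07,0,0,-10.2,0.09],[-0.4,-0.18,0.07,0,0,-10.2,0.09],[-0.4,-0.18,0.07,0,0,-10.2,0.03],[-0.4,-0.18,0.07,0,0,-10.2,0.03],[-0.4,-0.18,0.07,0,0,-10.2,0.03],[-0.4,-0.18,0.07,0,0,-10.2,0.03]]}}

```text
t: 1.45
tcp_pos: [481.1, 217.3, 156.7]
tcp_rot: [0.055, 0.998, 0.0, -0.0]
force: [0.6, 0.5, -1.1]
finger_gap: 54.7
gripper_force: 0.0
```

```bash
python3 - <<'E'
from h import *
s=manip.read_state(); print(s["t"],s["tcp_pos"],s["tcp_rot"],s["finger_gap"],s["force"])
c=eyes.camera("wrist"); cv2.imwrite("pics/w1.png",c["img"][:,:,::-1])
import pickle; pickle.dump(c,open("w1.pkl","wb"))
E
```

```text
1.45 [481.08 217.26 156.74] [ 0.06  1.    0.   -0.  ] 54.74390994181993 [ 0.63  0.52 -1.12]
```

View pics/w1.png

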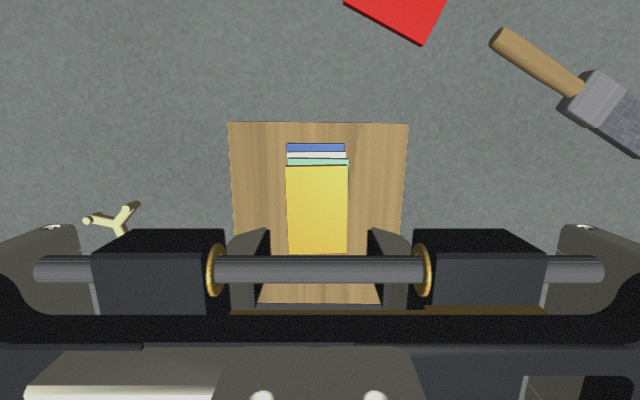

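The wrist view shows the board's near edge at row ~122, columns 228-409. The tiles' near ends are at rows 143 (blue) to 167 (amber), columns 286-348, and the foot of the stop is near row 304.

```bash
python3 - <<'E'
from h import *
import pickle; c=pickle.load(open("w1.pkl","rb"))
f=lambda u,v,z:onz(c,u,v,z)
a,b=f(228,122,12),f(409,123.5,12); print("near edge",a,b,np.linalg.norm(a-b),"yaw",-np.arctan2(-(b-a)[0],-(b-a)[1]) , (a+b)/2)
for n,u,v,z in [("s1",258,304,12),("s2",380,305,12),("t1",287,143,22),("t1",344,143,22),("t4",286,167,52),("t4",348,165,52),("t4f",289,254,52),("t4f",346,254,52)]: print(n,f(u,v,z))
hsv=cv2.cvtColor(c["img"],cv2.COLOR_RGB2HSV)
g=c["img"].astype(int)
m=((hsv[...,0]>20)&(hsv[...,0]<32)&(hsv[...,1]>180)&(hsv[...,2]>150)).astype(np.uint8); print(m.sum(),cv2.minAreaRect(cv2.findNonZero(m)))
for u in (240,270,370,400):  # board edge per column and
    col=g[100:140,u]; print(u,100+np.argmax(np.diff(col[:,0]-col[:,2])))
for u in (295,315,335):
    col=g[:,u]; print(u,[tuple(int(i) for i in col[v]) for v in range(138,172,3)])
E
```

```text
near edge [403.6  136.01  12.  ] [424.72 311.71  12.  ] 176.97021839792933 yaw 3.02195566443667 [414.16 223.86  12.  ]
s1 [606.87 132.32  12.  ]
s2 [623.72 271.52  12.  ]
t1 [429.47 191.64  22.  ]
t1 [435.57 246.09  22.  ]
t4 [448.26 191.23  52.  ]
t4 [452.57 245.61  52.  ]
t4f [530.94 182.54  52.  ]
t4f [536.96 236.39  52.  ]Traceback (most recent call last):
  File "<stdin>", line 8, in <module>
cv2.error: OpenCV(4.12.0) /io/opencv/modules/imgproc/src/convhull.cpp:143: error: (-215:Assertion failed) total >= 0 && (depth == CV_32F || depth == CV_32S) in function 'convexHull'
```

```bash
cat >> h.py <<'E'
YB=-0.12; ux=np.array([np.cos(YB),np.sin(YB),0]); uy=np.array([-np.sin(YB),np.cos(YB),0])
def sl(s,l,z): return s*ux+l*uy+np.array([0,0,z])
E
python3 -c "
from h import *
delta(sl(378,270,16),rot(YB))"
```

```text
shift mm [ 73.42  -2.9  140.95] turn deg [ 0.02 -0.01  0.58]
```

{"fn": "apply_moves", "kwargs": {"series": [[0.05,-0.003,0.02,0,0,0.6,0.025],[0.074,-0.003,0.06,0,0,0.6,0.025],[0.074,-0.003,0.1,0,0,0.6,0.025],[0.074,-0.003,0.13,0,0,0.6,0.025],[0.074,-0.003,0.141,0,0,0.6,0.025],[0.074,-0.003,0.141,0,0,0.6,0.025],[0.074,-0.003,0.141,0,0,0.6,0.025]]}}

```text
t: 2.38
tcp_pos: [408.5, 222.5, 16.8]
tcp_rot: [0.06, 0.998, 0.0, 0.001]
force: [-0.5, -0.7, 0.5]
finger_gap: 25.1
gripper_force: 0.0
```

```bash
python3 -c "
from h import *
delta(sl(485,270,15),rot(YB)); s=manip.read_state(); print(s['t'],s['tcp_pos'],s['finger_gap'],s['force'])"
```

```text
shift mm [-106.06    0.26    2.05] turn deg [ 0.06  0.11 -0.05]
2.375 [408.51 222.53  16.84] 25.11682982553821 [-0.54 -0.66  0.47]
```

{"fn": "apply_moves", "kwargs": {"series": [[-0.008,0,0.001,0,0,0,0.025],[-0.017,0,0.001,0,0,0,0.025],[-0.026,0,0.001,0,0,0,0.025],[-0.035,0,0.001,0,0,0,0.025],[-0.044,0,0.001,0,0,0,0.025],[-0.053,0,0.001,0,0,0,0.025],[-0.062,0,0.001,0,0,0,0.025],[-0.07,0,0.001,0,0,0,0.025],[-0.078,0,0.001,0,0,0,0.025],[-0.086,0,0.001,0,0,0,0.025],[-0.094,0,0.001,0,0,0,0.025],[-0.1,0,0.001,0,0,0,0.025]]}}

```text
t: 3.88
tcp_pos: [507.4, 209.8, 14.7]
tcp_rot: [0.061, 0.998, -0.0, -0.0]
force: [-4.9, 0.7, 3.5]
finger_gap: 24.7
gripper_force: 2.6
```

```bash
python3 - <<'E'
from h import *
s=manip.read_state(); print(s['t'],s['tcp_pos'],s['tcp_pos']@ux,s['force'],s['force']@ux)
c=eyes.camera("wrist"); cv2.imwrite("pics/w2.png",c["img"][:,:,::-1])
E
```

```text
3.875 [507.39 209.84  14.66] 478.6219166796805 [-4.89  0.67  3.52] -4.9304743209416815
```

View pics/w2.png

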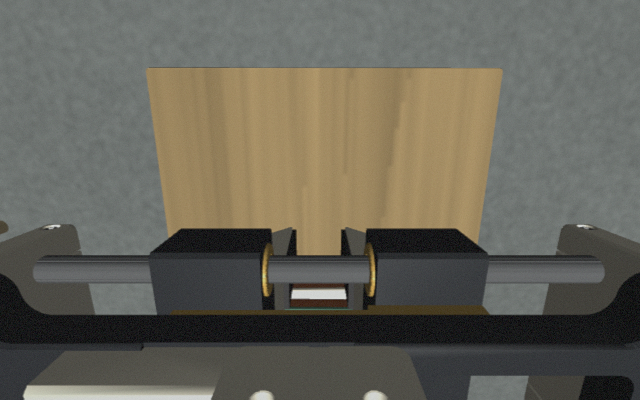

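The gripper hides the pile in this view (only the white edge shows, at 318,294), so I'll go by force from here.

{"fn": "apply_moves", "kwargs": {"series": [[-0.004,0,0,0,0,0,0.025],[-0.008,0,0,0,0,0,0.025],[-0.011,0,0,0,0,0,0.025],[-0.012,0,0,0,0,0,0.025]]}}

```text
t: 4.42
tcp_pos: [518.4, 208.5, 14.7]
tcp_rot: [0.061, 0.998, -0.0, -0.001]
force: [-6.5, 0.3, 3.7]
finger_gap: 24.9
gripper_force: 3.1
```

{"fn": "apply_moves", "kwargs": {"series": [[-0.001,0,0,0,0,0,0.025],[-0.002,0,0,0,0,0,0.025]]}}

```text
t: 4.68
tcp_pos: [519.4, 208.4, 14.6]
tcp_rot: [0.06, 0.998, -0.0, -0.002]
force: [-10.4, 1.0, 6.7]
finger_gap: 25.0
gripper_force: 5.0
```

{"fn": "apply_moves", "kwargs": {"series": [[-0.001,0,0,0,0,0,0.025],[-0.001,0,0,0,0,0,0.025]]}}

```text
t: 4.92
tcp_pos: [519.6, 208.4, 14.6]
tcp_rot: [0.06, 0.998, -0.0, -0.002]
force: [-10.7, 3.1, 6.6]
finger_gap: 24.9
gripper_force: 5.3
```

{"fn": "apply_moves", "kwargs": {"series": [[-0.002,0,0,0,0,0,0.025],[-0.003,0,0,0,0,0,0.025],[-0.004,0,0,0,0,0,0.025],[-0.004,0,0,0,0,0,0.025]]}}

```text
t: 5.42
tcp_pos: [519.6, 208.3, 14.5]
tcp_rot: [0.06, 0.998, -0.001, -0.006]
force: [-22.9, 4.0, 16.4]
finger_gap: 25.3
gripper_force: 12.0
```

{"fn": "apply_moves", "kwargs": {"series": [[0.01,0,0,0,0,0,0.025],[0.025,0,-0.01,0,0,0,0.025],[0.04,0,-0.06,0,0,0,0.09],[0.06,0,-0.12,0,0,0,0.09],[0.06,0,-0.13,0,0,0,0.09],[0.06,0,-0.13,0,0,0,0.09],[0.06,0,-0.13,0,0,0,0.09]]}}

```text
t: 6.3
tcp_pos: [465.9, 214.5, 143.4]
tcp_rot: [0.061, 0.998, -0.0, -0.001]
force: [0.4, -0.5, -0.3]
finger_gap: 70.9
gripper_force: 0.0
```

```bash
python3 - <<'E'
from h import *
s=manip.read_state(); print(s['t'],s['tcp_pos'],s['tcp_pos']@ux,s['tcp_pos']@uy,s['force'])
c=eyes.camera("wrist"); cv2.imwrite("pics/w3.png",c["img"][:,:,::-1])
import pickle; pickle.dump(c,open("w3.pkl","wb"))
E
```

```text
6.3 [465.94 214.52 143.39] 436.9079070914542 268.75365854937536 [ 0.44 -0.54 -0.27]
```

View pics/w3.png

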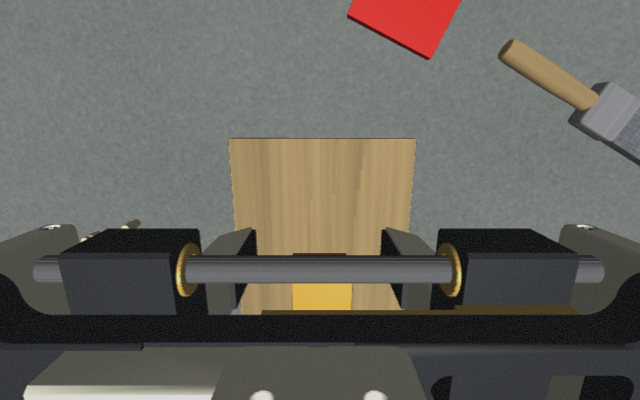

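The near ends sit at rows 254-283, partly behind the rod. I'll hover over the grasp place to check they are flush.

{"fn": "apply_moves", "kwargs": {"series": [[-0.05,0.002,0,0,0,0,0.0915],[-0.1,0.002,0,0,0,0,0.0915],[-0.105,0.002,0,0,0,0,0.0915],[-0.105,0.002,0,0,0,0,0.0915],[-0.105,0.002,0,0,0,0,0.0915]]}}

```text
t: 6.98
tcp_pos: [569.5, 204.4, 144.2]
tcp_rot: [0.06, 0.998, -0.0, -0.001]
force: [0.2, 0.3, -0.1]
finger_gap: 92.0
gripper_force: 0.0
```

```bash
python3 - <<'E'
from h import *
s=manip.read_state(); print(s['t'],s['tcp_pos'],s['tcp_pos']@ux,s['tcp_pos']@uy,s['finger_gap'])
c=eyes.camera("wrist"); 
import pickle; pickle.dump(c,open("w4.pkl","wb"))
top=eyes.camera("top"); a=cv2.resize(top["img"][165:265,225:425],None,fx=3,fy=3,interpolation=cv2.INTER_CUBIC)
b=cv2.resize(c["img"][130:310,200:440],None,fx=1.25*1.33*1.5,fy=1.25*1.33*1.5,interpolation=cv2.INTER_CUBIC)[:300]
cv2.imwrite("pics/w4.png",np.vstack([a,np.pad(cv2.resize(c["img"][130:310,200:440],(400,300)),((0,0),(0,200),(0,0)))])[:,:,::-1])
E
```

```text
6.975 [569.52 204.36 144.17] 540.9611301625145 271.07089691456474 91.99101879794787
```

View pics/w4.png

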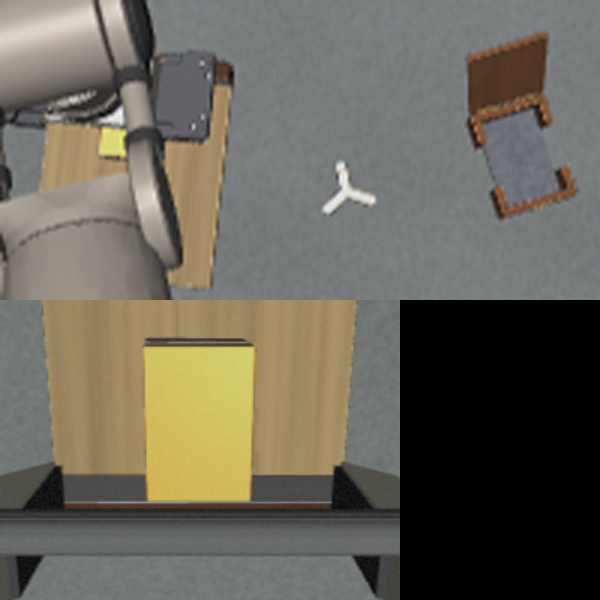

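Both checks pass: the near ends are flush (only a thin dark strip at the amber's near edge) and the far edge lies along the stop. The pile is centred between the fingers, with edges at 145 and 252 of the crop. Now I'll compute the pile centre and grip.

```bash
python3 - <<'E'
from h import *
import pickle; c=pickle.load(open("w4.pkl","rb"))
P=[(145,345),(253,345),(146,500),(251,500)]
for u,v in P:
    p=onz(c,200+u*.6,130+v*.6,52); print(p,p@ux,p@uy)
delta(sl(542,271,13.5),rot(YB))
E
```

```text
[700.3  156.31  52.  ] 676.5503907506298 239.02451953040534
[707.93 219.3   52.  ] 676.5876053861945 302.4737792564849
[816.95 139.56  52.  ] 794.3684570762707 236.35785050772535
[825.08 207.03  52.  ] 794.3638959281609 304.3093675868898
shift mm [ -0.76  -0.26 131.31] turn deg [-0.   -0.03 -0.03]
```

```bash
python3 - <<'E'
from h import *
import pickle; c=pickle.load(open("w4.pkl","rb"))
for u,v in [(145,45),(253,45),(146,200),(251,200)]:
    p=onz(c,200+u*.6,130+v*.6,52); print(p,p@ux,p@uy)
E
```

```text
[526.49 182.25  52.  ] 500.8907388129622 243.96560083584734
[533.02 235.69  52.  ] 500.97479277238267 297.807609678219
[609.23 170.45  52.  ] 584.4419209103978 242.1564520234355
[616.09 226.82  52.  ] 584.5042505250932 298.9457308911732
```

{"fn": "apply_moves", "kwargs": {"series": [[-0.001,0,0.04,0,0,0,0.0915],[-0.001,0,0.08,0,0,0,0.0915],[-0.001,0,0.11,0,0,0,0.0915],[-0.001,0,0.125,0,0,0,0.0915],[-0.001,0,0.13,0,0,0,0.0915],[-0.001,0,0.13,0,0,0,0.0915]]}}

```text
t: 7.82
tcp_pos: [572.3, 204.3, 15.6]
tcp_rot: [0.06, 0.998, 0.0, 0.001]
force: [0.0, -0.4, 0.5]
finger_gap: 91.4
gripper_force: 0.0
```

{"fn": "apply_moves", "kwargs": {"series": [[0.001,0,0.002,0,0,0,0.0915],[0.001,0,0.002,0,0,0,0.0915],[0.001,0,0.002,0,0,0,0.07],[0.001,0,0.002,0,0,0,0.06],[0.001,0,0.002,0,0,0,0.05],[0.001,0,0.002,0,0,0,0.05],[0.001,0,0.002,0,0,0,0.05],[0.001,0,0.002,0,0,0,0.05]], "squeeze": 10}}

```text
t: 8.82
tcp_pos: [570.8, 203.9, 12.7]
tcp_rot: [0.061, 0.998, -0.0, -0.0]
force: [-0.3, -1.2, 1.3]
finger_gap: 56.1
gripper_force: 10.0
```

{"fn": "apply_moves", "kwargs": {"series": [[0,0,0,0,0,0,0.05],[0,0,0,0,0,0,0.05],[0,0,0,0,0,0,0.05],[0,0,0,0,0,0,0.05]], "squeeze": 40}}

```text
t: 9.32
tcp_pos: [570.8, 204.0, 12.7]
tcp_rot: [0.061, 0.998, -0.0, -0.0]
force: [-1.0, -3.2, 1.1]
finger_gap: 55.8
gripper_force: 40.0
```

```bash
python3 - <<'E'
from h import *
s=manip.read_state(); print(s['t'],s['tcp_pos'],s['tcp_pos']@ux,s['tcp_pos']@uy,R.from_quat(s['tcp_rot']).as_matrix()[:,1],s['force'],s["finger_gap"],s["gripper_force"])
E
```

```text
9.325 [570.81 204.03  12.71] 542.2811498115965 270.8962420377209 [ 0.12  0.99 -0.  ] [-1.03 -3.21  1.12] 55.83530000457505 39.99391123652458
```

{"fn": "apply_moves", "kwargs": {"series": [[0.001,0,-0.004,0,0,0,0.05],[0.002,0,-0.015,0,0,0,0.05],[0.002,0,-0.04,0,0,0,0.05],[0.002,0,-0.08,0,0,0,0.05],[0.002,0,-0.12,0,0,0,0.05],[0.002,0,-0.16,0,0,0,0.05],[0.002,0,-0.185,0,0,0,0.05],[0.002,0,-0.185,0,0,0,0.05],[0.002,0,-0.185,0,0,0,0.05]]}}

```text
t: 10.45
tcp_pos: [568.0, 204.4, 196.5]
tcp_rot: [0.061, 0.998, -0.0, -0.001]
force: [-0.7, -0.3, -4.9]
finger_gap: 55.9
gripper_force: 40.0
```

```bash
python3 - <<'E'
from h import *
s=manip.read_state(); print(s['t'],s['tcp_pos'],s['force'],s["finger_gap"],s["gripper_force"])
delta([603,-145,200],rot(.32))
E
```

```text
10.45 [567.99 204.4  196.47] [-0.7  -0.26 -4.85] 55.925044830288385 39.99181151390076
shift mm [ -76.95 -342.62   -3.52] turn deg [ -0.    -0.13 -25.27]
```

{"fn": "apply_moves", "kwargs": {"series": [[-0.005,-0.03,-0.003,0,0,-2,0.05],[-0.017,-0.08,-0.003,0,0,-6,0.05],[-0.03,-0.135,-0.003,0,0,-10,0.05],[-0.043,-0.19,-0.003,0,0,-14,0.05],[-0.055,-0.245,-0.003,0,0,-18,0.05],[-0.067,-0.295,-0.003,0,0,-22,0.05],[-0.074,-0.33,-0.003,0,0,-25,0.05],[-0.077,-0.342,-0.003,0,0,-25,0.05],[-0.077,-0.342,-0.003,0,0,-25,0.05],[-0.077,-0.342,-0.003,0,0,-25,0.05],[-0.077,-0.342,-0.003,0,0,-25,0.05],[-0.077,-0.342,-0.003,0,0,-25,0.05]]}}

```text
t: 11.95
tcp_pos: [604.0, -143.5, 200.9]
tcp_rot: [-0.157, 0.988, 0.0, 0.0]
force: [0.7, 0.3, -5.1]
finger_gap: 55.9
gripper_force: 40.0
```

```bash
python3 - <<'E'
from h import *
s=manip.read_state(); print(s['t'],s['tcp_pos'],s['tcp_rot'])
c=eyes.camera("wrist"); 
import pickle; pickle.dump(c,open("w5.pkl","wb"))
x0=160
cv2.imwrite("pics/w5.png",cv2.resize(c["img"][0:260,x0:x0+340],None,fx=2.25,fy=2.25,interpolation=cv2.INTER_CUBIC)[:,:,::-1])
E
```

```text
11.95 [ 604.02 -143.49  200.87] [-0.16  0.99  0.    0.  ]
```

View pics/w5.png

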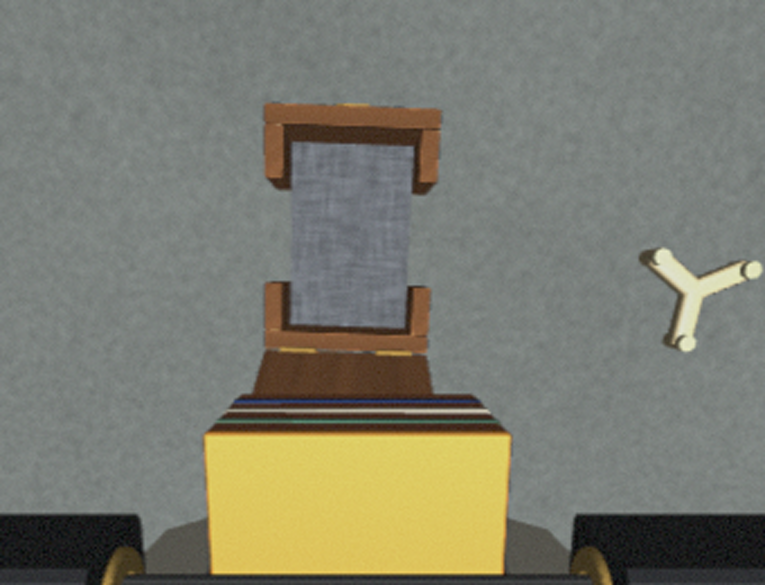

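The wrist view shows a tidy pile held level at the bottom. The case rim has outer front corners at crop (265,105) and (441,110), and outer back corners at (265,348) and (428,351). I'll map the rim pixels onto z = 48.

```bash
python3 - <<'E'
from h import *
import pickle; c=pickle.load(open("w5.pkl","rb")); im=c["img"].astype(int)
q=lambda u,v:(160+u/2.25-.28,v/2.25-.28)
for u,v in [(350,116),(275,150),(275,310),(350,341),(340,370),(340,135)]:
    a,b=q(u,v); print((u,v),im[int(round(b)),int(round(a))])
cor=[onz(c,*q(*p),48)[:2] for p in [(265,105),(441,110),(265,348),(428,351)]]
for p in cor: print(p)
FL,FR,BL,BR=cor
print("w",np.linalg.norm(FL-FR),np.linalg.norm(BL-BR),"len",np.linalg.norm(FL-BL),np.linalg.norm(FR-BR))
fl=[onz(c,*q(*p),6)[:2] for p in [(291,141),(414,144),(289,326),(407,330)]]
for p in fl: print("floor",p)
print(np.mean(cor,0),np.mean(fl,0))
E
```

```text
(350, 116) [127  87  57]
(275, 150) [133  91  58]
(275, 310) [134  90  59]
(350, 341) [130  88  58]
(340, 370) [88 59 38]
(340, 135) [68 48 39]
[ 485.65 -223.38]
[ 464.55 -152.49]
[ 583.19 -195.26]
[ 561.32 -123.82]
w 73.96365126601447 74.71592994255772 len 101.50800995572565 100.9289182459004
floor [ 489.84 -214.89]
floor [ 472.69 -158.01]
floor [ 574.57 -190.65]
floor [ 557.61 -132.1 ]
[ 523.68 -173.74] [ 523.68 -173.91]
```

```bash
python3 - <<'E'
from h import *
import pickle; c=pickle.load(open("w5.pkl","rb")); im=c["img"].astype(int)
big=cv2.resize(c["img"],None,fx=4,fy=4,interpolation=cv2.INTER_LINEAR).astype(int)
m=((big[...,0]-big[...,2]>45)&(big[...,0]>106)).astype(np.uint8)
m[:,:265*4]=0; m[:,370*4:]=0; m[:40*4]=0; m[160*4:]=0
n,l,st,_=cv2.connectedComponentsWithStats(m)
ok=np.isin(l,[i for i in range(1,n) if st[i,4]>1500])
v,u=np.nonzero(ok); print(n,st[st[:,4]>1500])
P=np.array([onz(c,(a+.5)/4-.5,(b+.5)/4-.5,48)[:2] for a,b in zip(u,v)])
r=cv2.minAreaRect(P.astype(np.float32)); print(r)
yaw=.30
for yaw in (.28,.29,.295,.3,.305,.31):
    a=P@[np.cos(yaw),np.sin(yaw)]; b=P@[-np.sin(yaw),np.cos(yaw)]
    e=[np.percentile(a,.3),np.percentile(a,99.7),np.percentile(b,.3),np.percentile(b,99.7)]
    x,y=(e[0]+e[1])/2,(e[2]+e[3])/2
    # side walls' outer edge slope and front wall slope
    print(yaw,e[1]-e[0],e[3]-e[2],"ctr",x*np.cos(yaw)-y*np.sin(yaw),x*np.sin(yaw)+y*np.cos(yaw))
E
```

```text
4 [[      0       0    2560    1600 4065116]
 [   1111     184     312     132   13796]
 [   1386     231      36      93    2781]
 [   1112     504     292     130   14307]]
((524.0066528320312, -173.8270263671875), (105.34355926513672, 74.05152893066406), 16.27552604675293)
0.28 104.57879494529413 73.5398173541551 ctr 524.1060968780492 -173.92489051571835
0.29 104.55346507017015 73.93669838257574 ctr 524.104575808755 -173.92140421825638
0.295 104.5892115726623 74.29041722116386 ctr 524.12968309791 -173.91284032154553
0.3 104.70072144018854 74.65642073231203 ctr 524.1698653111405 -173.90096728290067
0.305 104.79518825984724 75.03106913834915 ctr 524.1881481778839 -173.88885908261986
0.31 104.90610666154669 75.40087697005276 ctr 524.1983741018408 -173.88305597281806
```

```bash
cat >> h.py <<'E'
CC=np.array([523.8,-173.8]); YC=0.288
def w(th,xc,zc,y=0,dx=0):
    """TCP pose for a pile tilted th deg, low corner at case (xc,zc)"""
    t=np.radians(th); X=xc+dx+42*np.cos(t)-.7*np.sin(t); Z=zc+42*np.sin(t)+.7*np.cos(t)
    p=R.from_euler('z',YC).apply([X,y,Z])+[CC[0],CC[1],0]
    print((th,xc,zc),end=" "); delta(p,rot(YC,t))
E
python3 - <<'E'
from h import *
import pickle; c=pickle.load(open("w5.pkl","rb")); s=manip.read_state()
T=R.from_quat(s["tcp_rot"])
for u,v in [(205,433),(510,433)]: print(T.inv().apply(onz(c,160+u/2.25-.28,v/2.25-.28,240.2)-s["tcp_pos"]))
w(0,-42,180); w(16,-39,80)
E
```

```text
[ 41.28 -27.72 -39.34]
[ 41.24  27.09 -39.34]
(0, -42, 180) shift mm [85.59 -3.69 20.15] turn deg [-0.    0.02  1.6 ]
(16, -39, 80) shift mm [ 84.43  -3.72 108.6 ] turn deg [  0.22 -15.98   1.59]
```

{"fn": "apply_moves", "kwargs": {"series": [[0.03,-0.001,0,0,0,0,0.05],[0.065,-0.003,0.01,0,0,1.6,0.05],[0.085,-0.0037,0.03,0,-4,1.6,0.05],[0.0845,-0.0037,0.06,0,-9,1.6,0.05],[0.0845,-0.0037,0.09,0.1,-14,1.6,0.05],[0.0845,-0.0037,0.1085,0.2,-16,1.6,0.05],[0.0845,-0.0037,0.1085,0.2,-16,1.6,0.05],[0.0845,-0.0037,0.1085,0.2,-16,1.6,0.05],[0.0845,-0.0037,0.1085,0.2,-16,1.6,0.05]]}}

```text
t: 13.12
tcp_pos: [525.8, -174.3, 93.4]
tcp_rot: [-0.142, 0.98, 0.019, 0.138]
force: [0.3, -0.5, -4.3]
finger_gap: 55.5
gripper_force: 40.0
```

```bash
python3 - <<'E'
from h import *
s=manip.read_state(); print(s['t'],s['tcp_pos'],s["force"],s["torque"])
w(16,-39,80);w(16,-40,40);w(15,-38.2,30)
c=eyes.camera("wrist"); x0=160
import pickle; pickle.dump(c,open("w6.pkl","wb"))
a=cv2.resize(c["img"][0:260,x0:x0+340],(510,390),interpolation=cv2.INTER_CUBIC)
d=eyes.camera("side"); pickle.dump(d,open("s6.pkl","wb"))
b=cv2.resize(d["img"][110:210,310:400],(270,300),interpolation=cv2.INTER_CUBIC)
cv2.imwrite("pics/w6.png",np.hstack([a,np.pad(b,((0,90),(0,0),(0,0)))])[:,:,::-1])
E
```

```text
13.125 [ 525.76 -174.33   93.43] [ 0.31 -0.45 -4.27] [-0.05  0.39  0.01]
(16, -39, 80) shift mm [0.85 1.06 0.98] turn deg [-0.08  0.08  0.01]
(16, -40, 40) shift mm [12.89  1.12 39.14] turn deg [-0.08  0.08  0.01]
(15, -38.2, 30) shift mm [13.93  1.13 49.98] turn deg [-0.08  1.08  0.01]
```

View pics/w6.png

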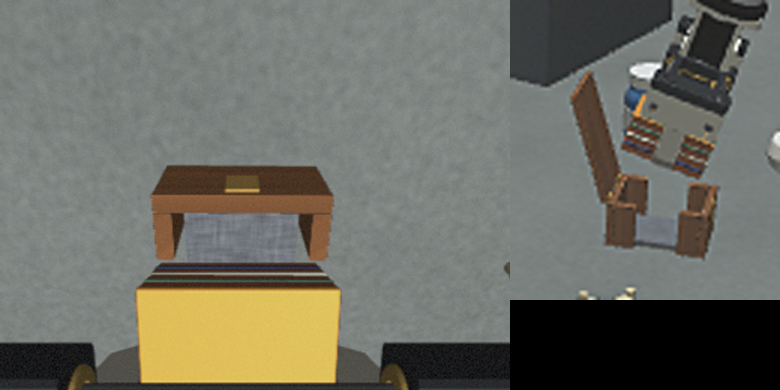

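The pile sits tilted above the open case with its low end toward the brass-plated front wall. The front rim corners are at crop (152,196) and (333,195), and the pile's near end spans 138-340. Next, a lateral cross-check.

```bash
python3 - <<'E'
from h import *
import pickle; c=pickle.load(open("w6.pkl","rb")); s=manip.read_state()
k=lambda u,v:(160+(u+.5)/1.5-.5,(v+.5)/1.5-.5)
g=c["img"].astype(int)
Rc=R.from_euler('z',-YC)
for p in [(152,196),(333,195),(153,212),(332,213)]:
    print("rim in case frame",Rc.apply(onz(c,*k(*p),48)-[*CC,0]))
T=R.from_quat(s["tcp_rot"])
for p in [(138,290),(340,290)]:
    o,d=ray(c,*k(*p)); o=T.inv().apply(o-s["tcp_pos"]); d=T.inv().apply(d); print("pile top near, tool",o+d*((-39.3-o[2])/d[2]))
for p in [(160,265),(327,264)]:
    o,d=ray(c,*k(*p)); o=T.inv().apply(o-s["tcp_pos"]); d=T.inv().apply(d); print("pile bot near, tool",o+d*((-9-o[2])/d[2]))
E
```

```text
rim in case frame [-51.6 -36.5  48. ]
rim in case frame [-51.97  36.68  48.  ]
rim in case frame [-44.84 -36.76  48.  ]
rim in case frame [-44.38  37.09  48.  ]
pile top near, tool [ 40.63 -28.   -39.3 ]
pile top near, tool [ 40.61  26.76 -39.3 ]
pile bot near, tool [ 41.97 -27.09  -9.  ]
pile bot near, tool [42.29 28.95 -9.  ]
```

{"fn": "apply_moves", "kwargs": {"series": [[0.005,0.0011,0.014,0,0,0,0.05],[0.009,0.0011,0.0265,0,0,0,0.05],[0.0095,0.0011,0.028,0,0,0,0.05],[0.0095,0.0011,0.028,0,0,0,0.05]]}}

```text
t: 13.72
tcp_pos: [523.0, -173.4, 62.3]
tcp_rot: [-0.141, 0.98, 0.02, 0.137]
force: [0.7, -0.1, -4.7]
finger_gap: 55.9
gripper_force: 40.0
```

```bash
python3 - <<'E'
from h import *
s=manip.read_state(); print(s['t'],s['tcp_pos'],s["force"],s["torque"])
w(16,-40,52);w(16,-40,40);w(15.5,-38.5,31.5)
E
```

```text
13.725 [ 523.   -173.42   62.27] [ 0.69 -0.11 -4.75] [-0.08  0.43 -0.07]
(16, -40, 52) shift mm [-1.36 -0.59 -1.67] turn deg [ 0.04 -0.02 -0.08]
(16, -40, 40) shift mm [ 1.95 -0.6   9.86] turn deg [ 0.04 -0.02 -0.08]
(15.5, -38.5, 31.5) shift mm [ 2.84 -0.61 18.81] turn deg [ 0.04  0.48 -0.08]
```

```bash
python3 - <<'E'
from h import *
A=[]
for i in range(6):
    eyes.camera("wrist"); s=manip.read_state(); A.append(s["tcp_pos"]); print(s["tcp_pos"],s["force"])
print("mean",np.mean(A,0))
w(16,-40,52)
E
```

```text
[ 523.19 -173.55   62.63] [-0.35 -0.86 -4.66]
[ 523.33 -173.61   62.9 ] [ 0.56 -0.22 -4.08]
[ 523.36 -173.61   63.01] [-0.59  0.28 -4.86]
[ 523.31 -173.59   63.04] [ 0.06 -0.96 -4.46]
[ 523.27 -173.55   63.02] [ 0.02  0.48 -3.75]
[ 523.25 -173.56   63.01] [-0.49 -0.88 -3.52]
mean [ 523.29 -173.58   62.94]
(16, -40, 52) shift mm [-0.96 -0.39 -1.01] turn deg [-0.02  0.03 -0.05]
```

{"fn": "apply_moves", "kwargs": {"series": [[0.0005,-0.0004,0.003,0,0,0,0.05],[0.0015,-0.0004,0.0065,0,0,0,0.05],[0.0024,-0.0004,0.0105,0,0,0,0.05],[0.0024,-0.0004,0.0105,0,0,0,0.05],[0.0024,-0.0004,0.0105,0,0,0,0.05],[0.0024,-0.0004,0.0105,0,0,0,0.05]]}}

```text
t: 14.78
tcp_pos: [523.8, -173.7, 52.0]
tcp_rot: [-0.142, 0.98, 0.02, 0.138]
force: [0.5, 0.5, -4.2]
finger_gap: 55.5
gripper_force: 40.0
```

```bash
python3 - <<'E'
from h import *
s=manip.read_state(); print(s['t'],s['tcp_pos'],s["force"],s["torque"])
w(16,-40,40);w(15.5,-38.5,31.5);w(12,-39.5,33); w(8,-40.5,33);w(4,-41.4,33)
E
```

```text
14.775 [ 523.84 -173.67   52.03] [ 0.54  0.54 -4.24] [-0.02  0.41  0.03]
(16, -40, 40) shift mm [-0.16 -0.11 -0.18] turn deg [ 0.    0.01 -0.06]
(15.5, -38.5, 31.5) shift mm [ 0.73 -0.12  8.77] turn deg [ 0.    0.51 -0.06]
(12, -39.5, 33) shift mm [ 1.34 -0.12  9.62] turn deg [ 0.    4.01 -0.06]
(8, -40.5, 33) shift mm [ 2.56 -0.12 12.27] turn deg [ 0.01  8.01 -0.06]
(4, -41.4, 33) shift mm [ 3.89 -0.12 14.91] turn deg [ 0.01 12.01 -0.06]
```

No contact at 8 mm below the rim. I'll go deeper, still tilted.

{"fn": "apply_moves", "kwargs": {"series": [[0.0002,-0.0001,0.003,0,0,0,0.05],[0.0004,-0.0001,0.006,0,0.3,0,0.05],[0.0007,-0.0001,0.0088,0,0.5,0,0.05],[0.0007,-0.0001,0.0088,0,0.5,0,0.05],[0.0007,-0.0001,0.0088,0,0.5,0,0.05],[0.0007,-0.0001,0.0088,0,0.5,0,0.05]]}}

```text
t: 15.52
tcp_pos: [525.5, -173.3, 43.3]
tcp_rot: [-0.142, 0.981, 0.019, 0.134]
force: [-0.3, -0.1, -4.7]
finger_gap: 55.8
gripper_force: 40.0
```

```bash
python3 - <<'E'
from h import *
s=manip.read_state(); print(s['t'],s['tcp_pos'],s["force"],s["torque"])
w(15.5,-38.5,31.5);w(12,-39.5,33); w(8,-40.5,33);w(4,-41.4,33)
E
```

```text
15.525 [ 525.47 -173.27   43.33] [-0.3  -0.14 -4.71] [-0.06  0.33 -0.03]
(15.5, -38.5, 31.5) shift mm [-0.05 -0.04 -0.06] turn deg [ 0.01  0.01 -0.06]
(12, -39.5, 33) shift mm [ 0.55 -0.04  0.79] turn deg [ 0.01  3.51 -0.06]
(8, -40.5, 33) shift mm [ 1.74 -0.04  3.45] turn deg [ 0.01  7.51 -0.06]
(4, -41.4, 33) shift mm [ 3.05 -0.04  6.11] turn deg [ 0.01 11.51 -0.06]
```

{"fn": "apply_moves", "kwargs": {"series": [[0.0003,0,0.0004,0,1.8,0,0.05],[0.0006,0,0.0008,0,3.5,0,0.05],[0.0012,0,0.002,0,5.5,0,0.05],[0.0017,0,0.0034,0,7.5,0,0.05],[0.0017,0,0.0034,0,7.5,0,0.05],[0.0017,0,0.0034,0,7.5,0,0.05]]}}

```text
t: 16.27
tcp_pos: [524.7, -173.4, 39.5]
tcp_rot: [-0.143, 0.987, 0.01, 0.069]
force: [-0.2, -0.2, -4.8]
finger_gap: 55.6
gripper_force: 40.0
```

```bash
python3 - <<'E'
from h import *
s=manip.read_state(); print(s['t'],s['tcp_pos'],s["force"],s["torque"])
w(8,-40.5,33);w(4,-41.4,33);w(2,-41.7,33);w(2,-41.3,20)
E
```

```text
16.275 [ 524.7  -173.38   39.5 ] [-0.24 -0.18 -4.8 ] [-0.03  0.12  0.06]
(8, -40.5, 33) shift mm [-0.01 -0.14 -0.04] turn deg [ 0.03  0.05 -0.07]
(4, -41.4, 33) shift mm [ 0.93 -0.15  2.77] turn deg [ 0.03  4.05 -0.07]
(2, -41.7, 33) shift mm [ 1.34 -0.15  4.19] turn deg [ 0.04  6.05 -0.07]
(2, -41.3, 20) shift mm [ 2.76 -0.16 17.12] turn deg [ 0.04  6.05 -0.07]
```

{"fn": "apply_moves", "kwargs": {"series": [[0.0005,-0.0001,0.0014,0,2,0,0.05],[0.0009,-0.0001,0.0028,0,4,0,0.05],[0.0013,-0.0001,0.0042,0,6,0,0.05],[0.0013,-0.0001,0.0042,0,6,0,0.05],[0.0013,-0.0001,0.0042,0,6,0,0.05]]}}

```text
t: 16.9
tcp_pos: [524.0, -173.7, 35.2]
tcp_rot: [-0.143, 0.99, 0.003, 0.018]
force: [0.4, 0.3, -5.1]
finger_gap: 56.0
gripper_force: 40.0
```

```bash
python3 - <<'E'
from h import *
s=manip.read_state(); print(s['t'],s['tcp_pos'],s["force"],s["torque"])
w(2,-41.7,33);w(2,-41.3,20);w(2,-41.2,9);w(2,-41.2,6); w(0,-42,6)
E
```

```text
16.9 [ 524.01 -173.66   35.19] [ 0.35  0.26 -5.11] [0.02 0.07 0.03]
(2, -41.7, 33) shift mm [-0.01 -0.08  0.02] turn deg [ 0.04  0.06 -0.07]
(2, -41.3, 20) shift mm [ 0.06 -0.09 13.03] turn deg [ 0.04  0.06 -0.07]
(2, -41.2, 9) shift mm [ 0.35 -0.1  24.03] turn deg [ 0.04  0.06 -0.07]
(2, -41.2, 6) shift mm [ 0.46 -0.1  27.02] turn deg [ 0.04  0.06 -0.07]
(0, -42, 6) shift mm [ 1.26 -0.1  28.46] turn deg [ 0.04  2.06 -0.07]
```

Free of contact, with the back end now inside too. Lowering.

{"fn": "apply_moves", "kwargs": {"series": [[0,-0.0001,0.004,0,0,0,0.05],[0,-0.0001,0.008,0,0,0,0.05],[0,-0.0001,0.012,0,0,0,0.05],[0.0001,-0.0001,0.016,0,0,0,0.05],[0.0002,-0.0001,0.02,0,0,0,0.05],[0.0003,-0.0001,0.0235,0,0,0,0.05],[0.0003,-0.0001,0.0235,0,0,0,0.05],[0.0003,-0.0001,0.0235,0,0,0,0.05],[0.0003,-0.0001,0.0235,0,0,0,0.05]]}}

```text
t: 18.02
tcp_pos: [524.5, -173.6, 11.7]
tcp_rot: [-0.143, 0.99, 0.003, 0.017]
force: [-0.6, 0.6, -5.4]
finger_gap: 55.6
gripper_force: 40.0
```

```bash
python3 - <<'E'
from h import *
s=manip.read_state(); print(s['t'],s['tcp_pos'],s["force"],s["torque"])
w(2,-41.2,9);w(2,-41.2,6); w(0,-42,6)
E
```

```text
18.025 [ 524.47 -173.63   11.69] [-0.59  0.64 -5.43] [-0.01  0.37 -0.01]
(2, -41.2, 9) shift mm [-0.04  0.02  0.53] turn deg [ 0.04 -0.01 -0.06]
(2, -41.2, 6) shift mm [0.06 0.02 3.53] turn deg [ 0.04 -0.01 -0.06]
(0, -42, 6) shift mm [0.86 0.02 4.97] turn deg [ 0.04  1.99 -0.06]
```

{"fn": "apply_moves", "kwargs": {"series": [[0,0,0.0015,0,0,0,0.05],[0,0,0.003,0,0,0,0.05],[0.0003,0,0.0035,0,0.7,0,0.05],[0.0006,0,0.0042,0,1.4,0,0.05],[0.0009,0,0.005,0,2,0,0.05],[0.0009,0,0.005,0,2,0,0.05],[0.0009,0,0.005,0,2,0,0.05]]}}

```text
t: 18.9
tcp_pos: [524.2, -173.9, 6.7]
tcp_rot: [-0.143, 0.99, 0.0, 0.0]
force: [-0.7, -0.2, -3.1]
finger_gap: 55.9
gripper_force: 40.0
```

{"fn": "apply_moves", "kwargs": {"series": [[0,0,0.0005,0,0,0,0.05],[0,0,0.001,0,0,0,0.05],[0,0,0.001,0,0,0,0.05]]}}

```text
t: 19.27
tcp_pos: [524.2, -173.9, 6.7]
tcp_rot: [-0.143, 0.99, -0.0, 0.0]
force: [-3.6, 1.0, 6.6]
finger_gap: 55.6
gripper_force: 40.0
```

```bash
python3 - <<'E'
from h import *
s=manip.read_state(); print(s['t'],s['tcp_pos'],s["force"],s["torque"])
w(0,-42,6)
E
```

```text
19.275 [ 524.19 -173.88    6.67] [-3.59  1.    6.62] [ 0.09  0.63 -0.03]
(0, -42, 6) shift mm [ 0.35  0.18 -0.03] turn deg [-0.01  0.05 -0.05]
```

{"fn": "apply_moves", "kwargs": {"series": [[0,0,-0.0005,0,0,0,0.058],[0,0,-0.0005,0,0,0,0.064],[0,0,-0.0005,0,0,0,0.075],[0,0,-0.0005,0,0,0,0.085],[0,0,-0.0005,0,0,0,0.085],[0,0,-0.0005,0,0,0,0.085]], "squeeze": 10}}

```text
t: 20.02
tcp_pos: [523.9, -173.9, 6.1]
tcp_rot: [-0.143, 0.99, 0.0, -0.0]
force: [-0.2, -0.5, -0.1]
finger_gap: 84.8
gripper_force: 0.0
```

{"fn": "apply_moves", "kwargs": {"series": [[0,0,-0.01,0,0,0,0.085],[0,0,-0.03,0,0,0,0.085],[0,0,-0.06,0,0,0,0.085],[0,0,-0.1,0,0,0,0.085],[0,0,-0.15,0,0,0,0.085],[-0.02,0,-0.19,0,0,0,0.085],[-0.05,0,-0.2,0,0,0,0.06],[-0.07,0,-0.2,0,0,0,0.03],[-0.07,0,-0.2,0,0,0,0.0],[-0.07,0,-0.2,0,0,0,0.0],[-0.07,0,-0.2,0,0,0,0.0]]}}

```text
t: 21.4
tcp_pos: [590.4, -154.4, 206.2]
tcp_rot: [-0.143, 0.99, 0.0, -0.0]
force: [0.5, 0.7, -0.4]
finger_gap: 39.4
gripper_force: 0.0
```

```bash
python3 - <<'E'
from h import *
s=manip.read_state(); print(s['t'],s['tcp_pos'],s["finger_gap"],s["force"])
c=eyes.camera("wrist"); x0=160
import pickle; pickle.dump(c,open("w7.pkl","wb"))
a=cv2.resize(c["img"][0:260,x0:x0+340],(510,390),interpolation=cv2.INTER_CUBIC)
d=eyes.camera("side"); pickle.dump(d,open("s7.pkl","wb"))
b=cv2.resize(d["img"][110:210,310:400],(270,300),interpolation=cv2.INTER_CUBIC)
cv2.imwrite("pics/w7.png",np.hstack([a,np.pad(b,((0,90),(0,0),(0,0)))])[:,:,::-1])
E
```

```text
21.4 [ 590.35 -154.43  206.25] 39.43956706009488 [ 0.52  0.71 -0.45]
```

View pics/w7.png

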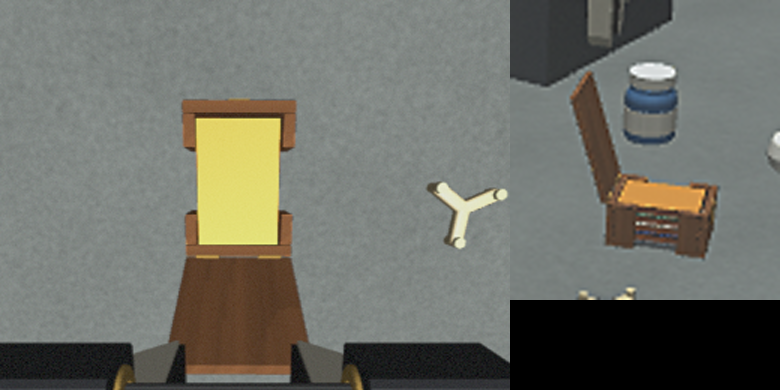

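The pile lies level in the case, with the amber on top at crop (238,180). The lid is open with its free edge at crop row ~375. Next, the lid angle and the closing arc.

```bash
python3 - <<'E'
from h import *
import pickle; c=pickle.load(open("w7.pkl","rb")); s=manip.read_state()
k=lambda u,v:(160+(u+.5)/1.5-.5,(v+.5)/1.5-.5)
Rc=R.from_euler('z',-YC)
def case(p): return Rc.apply(p-np.array([*CC,0]))
for u,v in [(187,366),(306,367)]:
    o,d=ray(c,*k(u,v)); o=case(o); d=Rc.apply(d)
    f=lambda a:np.cross([d[0],d[2]],[51.5-117*np.cos(a)-o[0],48+117*np.sin(a)-o[2]])
    A=np.linspace(1.5,2.1,601); i=np.argmin([abs(f(a)) for a in A]); a=A[i]
    t=(48+117*np.sin(a)-o[2])/d[2]; print("lid angle",a,o+d*t)
print("tcp in case",case(s["tcp_pos"]))
X=case(s["tcp_pos"])
for x,z in [(125,205),(125,135)]: print((x,z),"shift",-(x-X[0]),X[1],-(z-X[2]))
for a in np.arange(1.57,-.01,-.1):
    print(round(a,2),"TCP case",np.array([51.5-100*np.cos(a)+6*np.sin(a)+9.5,48+100*np.sin(a)+6*np.cos(a)]))
E
```

```text
lid angle 1.8810000000000002 [ 87.22 -25.86 159.42]
lid angle 1.8880000000000001 [ 88.01  32.39 159.16]
tcp in case [ 69.53  -0.38 206.3 ]
(125, 205) shift -55.46738832510454 -0.37891058555192497 1.2983599456492243
(125, 135) shift -55.46738832510454 -0.37891058555192497 71.29835994564922
1.57 TCP case [ 66.92 148.  ]
1.47 TCP case [ 56.91 148.1 ]
1.37 TCP case [ 46.93 147.19]
1.27 TCP case [ 37.1  145.29]
1.17 TCP case [ 27.51 142.42]
1.07 TCP case [ 18.25 138.6 ]
0.97 TCP case [  9.42 133.88]
0.87 TCP case [  1.1 128.3]
0.77 TCP case [ -6.61 121.92]
0.67 TCP case [-13.66 114.8 ]
0.57 TCP case [-19.95 107.01]
0.47 TCP case [-25.44  98.64]
0.37 TCP case [-30.06  89.76]
0.27 TCP case [-33.78  80.46]
0.17 TCP case [-36.54  70.83]
0.07 TCP case [-38.34  60.98]<stdin>:8: DeprecationWarning: Arrays of 2-dimensional vectors are deprecated. Use arrays of 3-dimensional vectors instead. (deprecated in NumPy 2.0)
```

{"fn": "apply_moves", "kwargs": {"series": [[-0.03,0,0,0,0,0,0],[-0.055,0,0,0,0,0,0],[-0.055,0,0.02,0,0,0,0],[-0.055,0,0.05,0,0,0,0],[-0.055,0,0.066,0,0,0,0],[-0.055,0,0.066,0,0,0,0],[-0.055,0,0.066,0,0,0,0]]}}

```text
t: 22.38
tcp_pos: [644.4, -138.9, 141.5]
tcp_rot: [-0.143, 0.99, -0.0, 0.001]
force: [1.1, 0.1, 0.2]
finger_gap: 0.6
gripper_force: 0.0
```

```bash
python3 - <<'E'
from h import *
s=manip.read_state(); X=R.from_euler('z',-YC).apply(s["tcp_pos"]-np.array([*CC,0])); print(s["t"],X,s["finger_gap"],s["force"])
E
```

```text
22.375 [125.56  -0.76 141.45] 0.5594349223363704 [1.06 0.13 0.24]
```

{"fn": "apply_moves", "kwargs": {"series": [[0.0155,0,0,0,0,0,0],[0.0275,0,0,0,0,0,0],[0.0395,0,-0.002,0,0,0,0],[0.0495,0,-0.004,0,0,0,0],[0.0585,0,-0.006,0,0,0,0],[0.0685,0,-0.006,0,0,0,0],[0.0785,0,-0.005,0,0,0,0],[0.0885,0,-0.0035,0,0,0,0],[0.098,0,-0.001,0,0,0,0],[0.1075,0,0.0025,0,0,0,0],[0.116,0,0.007,0,0,0,0],[0.1245,0,0.0125,0,0,0,0]]}}

```text
t: 23.88
tcp_pos: [523.9, -173.9, 127.3]
tcp_rot: [-0.143, 0.99, 0.0, -0.0]
force: [1.4, 0.5, 0.4]
finger_gap: 0.0
gripper_force: 0.3
```

```bash
python3 - <<'E'
from h import *
s=manip.read_state(); X=R.from_euler('z',-YC).apply(s["tcp_pos"]-np.array([*CC,0])); print(s["t"],X,s["finger_gap"],s["force"])
E
```

```text
23.875 [  0.03  -0.16 127.31] 0.03396390135503236 [1.36 0.49 0.41]
```

{"fn": "apply_moves", "kwargs": {"series": [[0.0076,0,0.0065,0,0,0,0],[0.0147,0,0.0136,0,0,0,0],[0.021,0,0.0214,0,0,0,0],[0.0264,0,0.0298,0,0,0,0],[0.031,0,0.0386,0,0,0,0],[0.0348,0,0.048,0,0,0,0],[0.0375,0,0.0576,0,0,0,0],[0.0393,0,0.065,0,0,0,0],[0.04,0,0.07,0,0,0,0],[0.04,0,0.073,0,0,0,0],[0.04,0,0.074,0,0,0,0],[0.04,0,0.0745,0,0,0,0]]}}

```text
t: 25.38
tcp_pos: [486.0, -185.1, 54.0]
tcp_rot: [-0.143, 0.99, 0.0, -0.0]
force: [-4.0, 0.8, 10.7]
finger_gap: 0.4
gripper_force: 5.3
```

{"fn": "apply_moves", "kwargs": {"series": [[0,0,0.0005,0,0,0,0],[0,0,0.001,0,0,0,0],[0,0,0.001,0,0,0,0]]}}

```text
t: 25.75
tcp_pos: [486.0, -185.1, 53.9]
tcp_rot: [-0.143, 0.99, -0.0, 0.0]
force: [-4.9, 1.2, 15.5]
finger_gap: 0.1
gripper_force: 7.6
```

The lid is hard on the rim at z ≈ 54 mm with 15 N on it. I'll lift clear and look.

{"fn": "apply_moves", "kwargs": {"series": [[0,0,-0.005,0,0,0,0],[0,0,-0.03,0,0,0,0],[0,0,-0.07,0,0,0,0],[-0.03,0,-0.12,0,0,0,0],[-0.08,0,-0.14,0,0,0,0],[-0.1,0,-0.14,0,0,0,0],[-0.1,0,-0.14,0,0,0,0],[-0.1,0,-0.14,0,0,0,0]]}}

```text
t: 26.75
tcp_pos: [581.0, -156.9, 191.6]
tcp_rot: [-0.143, 0.99, 0.001, -0.001]
force: [-0.5, -0.1, -0.2]
finger_gap: 0.4
gripper_force: 0.0
```

```bash
python3 - <<'E'
from h import *
s=manip.read_state(); print(s['t'],s['tcp_pos'],s["force"])
c=eyes.camera("wrist"); d=eyes.camera("side")
a=cv2.resize(c["img"][0:260,160:500],(510,390),interpolation=cv2.INTER_CUBIC)
b=cv2.resize(d["img"][110:210,310:400],(270,300),interpolation=cv2.INTER_CUBIC)
cv2.imwrite("pics/w8.png",np.hstack([a,np.pad(b,((0,90),(0,0),(0,0)))])[:,:,::-1])
E
```

```text
26.75 [ 581.03 -156.87  191.58] [-0.54 -0.06 -0.19]
```

View pics/w8.png

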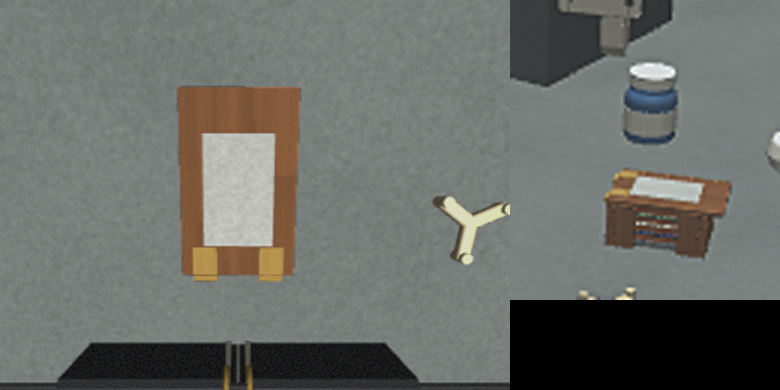

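The lid lies flat on the rim in both views (crop 180-300 by 87-275), the tiles are inside, and the stilt and jar are unmoved. Handing in.

```bash
python3 -c "
from bench import manip
print(manip.finish_job())"
```

```text
the job is handed in; nothing more can be done
None
```

The four tiles were squared against the stop, put into the case tilted and low end first, laid flat and released, and the lid is shut; I handed the job in at about 27 s, and no verdict was returned.

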